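# Turn the leaf of a finish sample book

## Task

Turn the leaf of the worktop sample book: it stands part-open over the right-hand cover and shall lie fully flat on the left-hand cover. First push the tin that stands on the left-hand cover right off the book, so that it stands upright on the worktop, then swing the leaf over the spine with the fingertips and press it down flat. Pick nothing up, do not shove the book about, leave everything else where it is, and finish clear of everything.

Things in the scene. Friction and masses are not known exactly. Their poses are not given: they have to be found in the camera images.
- sample_book: Open book lying loose, 1.4 kg: stiff black board 150 mm along the spine (x axis), 300 mm across (y axis), 5 mm thick; steel hinge knuckles along the middle, top at 14 mm. Origin: centre of the underside. +y half = left-hand cover (dark wood inlay), -y half = right-hand cover (white marble inlay). x points away from the robot, y to its left, z up; turned up to 0.25 rad about z.
- spine_mid (a point): Middle of the hinge axis, 8.5 mm above the worktop, over the origin of sample_book; the axis runs along the x axis of sample_book. The point's frame is that of the book (it does not turn with the leaf).
- leaf (a joint): Angle of the leaf about the spine, rad: 0 = flat on the right-hand cover, 1.57 upright, 3.14 = flat on the left-hand cover (stops at both ends); 0.5 to 0.85 at the start. Rigid panel, 0.12 kg, 6 mm thick (axis in mid-thickness), 130 mm along the spine, 10 to 130 mm from the axis; light wood above, terracotta below. Stiff hinge (0.13 N m friction): it stays at any angle it is left.
- leaf_tab (a point): Tip of the orange index tab in the middle of the leaf's free edge, 142 mm from the hinge axis, in mid-thickness; the tab is 36 mm wide along the spine, sticks out 12 mm past the free edge and is 6 mm thick. Moves with the leaf.
- tuna_tin: Red food tin, upright cylinder, 75 mm diameter, 58 mm high, 0.26 kg, loose; stands on the left-hand cover at the start. Origin: centre of its underside; z axis up.
- mug_white: Bystander: white mug, 83 x 117 x 94 mm with its handle, on the worktop to the left. Origin at the underside, between cup and handle.
- jam_jar: Bystander: glass jar with red lid, 66 mm diameter, 100 mm high, to the left. Origin: centre of the underside.
- tumbler: Bystander: clear drinking glass, 81 mm diameter, 92 mm high, at the back right. Origin: centre of the underside.
- spice_c: Bystander: spice jar with black lid, 41 mm diameter, 105 mm high, at the back. Origin: centre of the underside.
- teaspoon: Bystander: steel teaspoon lying flat, 130 x 26 x 11 mm, far left. Origin: centre of the underside.
Things that resemble listed ones, but are neither listed nor needed, are in the scene too. Leave any purple or turquoise look-alike of the tuna_tin alone.

How it is judged (in metres and radians):
On the way, in this order (a step that is already met when the one before it is completed fails the run):
1. the tin stands upright on the worktop, off the book, with the leaf not yet past upright (height (world z) of tuna_tin below 0.002 m and angle between tuna_tin's own z axis and vertical below 0.04 rad and linear speed of tuna_tin below 0.02 m/s and value of joint leaf below 1.57 rad), for 0.2 s.
2. the leaf has swung past upright towards the left-hand cover (value of joint leaf above 1.8 rad), for 0.05 s.
At the end, for the whole second after the job is handed in: Leaf flat on the left-hand cover (within 0.08 rad of its stop), at rest; tin upright (0.04 rad), at rest on the worktop, wholly off the book; book flat on the worktop within 60 mm of its start; mug, jar, glass, spice jar and teaspoon within 30 mm of theirs (value of joint leaf above 3.06 rad and velocity of joint leaf below 0.05 rad/s and height (world z) of tuna_tin below 0.002 m and angle between tuna_tin's own z axis and vertical below 0.04 rad and linear speed of each of tuna_tin, sample_book below 0.02 m/s and height (world z) of sample_book below 0.003 m and angle between sample_book's own z axis and vertical below 0.02 rad and distance of sample_book from where it was at the start of the episode below 0.06 m and distance of each of mug_white, jam_jar, tumbler, spice_c, teaspoon from where it was at the start of the episode below 0.03 m); the robot touches nothing.
It fails at once if the tin is lifted or carried (more than 25 mm above the worktop) (height (world z) of tuna_tin above 0.025 m).
It fails at once if the tin is tipped by more than 0.4 rad (angle between tuna_tin's own z axis and vertical above 0.4 rad).
It fails at once if the book is lifted or tilted off the worktop (height (world z) of sample_book above 0.015 m or angle between sample_book's own z axis and vertical above 0.1 rad).
It fails at once if the book is shoved more than 60 mm (distance of sample_book from where it was at the start of the episode above 0.06 m).
It fails at once if a bystander is pushed more than 30 mm (distance of any of mug_white, jam_jar, tumbler, spice_c, teaspoon from where it was at the start of the episode above 0.03 m).
It also fails if it takes over 54 s, if anything falls off the work surface, if the arm or the gripper's body presses on something with over 40 N, if the wrist force passes 120 N, or if a joint passes its speed limit or range.

## Robot

A 6-joint arm with a two-finger parallel gripper is mounted at the origin on a cart in front of the work surface, level with it; the furniture and walls round the work are solid. World frame = base frame: x ahead of the robot, y to its left, z up, the work surface at z = 0. Lengths are in mm, angles in rad, forces in N, time in s.
With the tool pointing down it reaches from about 150 to 775 mm from the base axis. Payload 6.1 kg.
Tool frame: the origin (TCP) lies on the centre line of the jaws, within the pads' length; the fingertips stand 25 mm ahead of it and the grasp point (between the pads) lies 6 mm ahead of it; z points along the fingers, y is the line along which they close (so a half turn about z gives the same grasp; the last joint's range is limited). The gripper opens to 85 mm and grips with 20 to 120 N. Pads are 22 mm wide; open, the fingers measure 114 mm over their backs; the gripper's body (76 mm by 85 mm) begins 54 mm behind the grasp point. The pads swing forward as they close: fully open they stand 13 mm farther back than shut.
Start: joints at [1.155, 0.126, -0.04, 1.405, 0, 1.571], TCP at [212.051, 480.253, 256.295] pointing down, gripper open.
Joint ranges: [-2.72, 2.72], [-0.95, 1.95], [-1.27, 1.35], [-1.78, 2.02], [-1.46, 1.47], [-3.14, 3.14]. Speed limits (rad/s): [2.39, 2.39, 3.01, 3.14, 3.14, 3.14].

## Interface

Orientations are given as a unit quaternion [w, x, y, z].
In Python, from bench import r gives the robot as it stands.
- The arm moves only by the shell command python3 -m handwheel 'ROWS' [FORCE]. ROWS is JSON, a list of rows, each an object of numbers: "x", "y", "z": the shift along the tool's x, y, z in cm; "spin": the turn about the tool's z in units of 5 degrees (1.0 is 5 degrees); "hand": the opening, from -1 (shut) to 1 (fully open), so that 0 is half open. A call has 1 to 10 rows; each row shifts and turns the commanded pose from where the row before left it, along the tool's axes as they then stand; what a row does not reach is not made up. A row lasts 1/12 s, in which the tool goes at most 41.7 mm and 7.16 degrees, less where a joint would pass 70% of its speed; a pose out of reach is approached as far as the arm can. A call with a gripper value outside its range is refused whole. The fingers move at their own pace and stop on an object; FORCE is the grip in N (left out, the last holds). Time passes only in rows, so rows that do not move let the fingers close. It gives the time, the measured TCP pose, the force, the opening and the grip force at its end, in the units of the state.
- r.state(): the state, without advancing time (a new reading comes with each control period).
- r.get_image(name): name is "scene" or "top" or "wrist"; returns the picture (420x560x3 uint8, red, green, blue); there is no depth.
- r.calibration(name): a dict with "mtx" (3x3 intrinsics, pixels), "R" (3x3) and "t" (3): a world point X has camera coordinates R X + t; the wrist camera has in their place "hand_eye" (4x4, takes a point from camera to tool coordinates, whose origin is the TCP and whose axes are the flange's). Camera axes: x right, y down, z forward; pixel columns grow to the right and rows downward; lengths in mm; the calibration is good to about 2 mm. A picture is of the moment at which its call begins: read the wrist's pose just before it. calibration takes no time and is no camera call.
- r.close_job(): hands the job in; it is judged then, once.
Trained networks look in the newest picture that a camera, given by its name, has taken for a name from the list of things; names that differ only in an ending like _2 or _b are one class to them, and where a whole thing is asked for, a point or a joint stands for the part that bears it (a point fixed in the world has none). Each returns a list of dicts, best first, with "conf" (0 to 1); they miss things now and then, are a little off and sometimes report something else, mostly with a low value. They report only what shows in the picture. A call takes as long as a camera call. They do not tell look-alikes from the thing itself.
- r.boxes_of(camera, target): "uv" ([column, row] in pixels, amid what is visible of it).
- r.silhouettes(camera, target): "pixels" (420x560 bool, what is visible of it) and "uv" ([column, row] in pixels, amid what is visible of it).
The state is a dict: "time_s": time; "joint_pos": joint angles; "joint_velocities": joint speeds; "tau": joint torques, N m; "tcp_pos": TCP position; "ee_rot": TCP orientation; "wrist_force": force on the tool from outside, world axes, zero at the start; "moment": the same for the moment, N m; "grip_width": finger opening in mm; "grip_force": force on a finger pad.
Only numpy, scipy, OpenCV 4.12 (cv2) and the standard library are available. Lean on these libraries where they do the work, as an engineer would, in place of code of your own. Each camera call takes 0.05 s, during which the arm holds its last target. There are 200 camera calls.

## Working session

There is one attempt and no reset: what is moved stays moved. The work goes in short steps, Python scripts to look and compute and a shell command to move; the robot and the scene stay as the last step left them, time stands still between calls to the robot, and variables do not carry over. Pictures are saved under pics/ and viewed, at most 10 in all, crops included, and the job is handed in when it is done.

```bash
mkdir -p pics
cat > h.py <<'E'
import numpy as np, cv2
from bench import r
def save(n,im): cv2.imwrite('pics/'+n+'.png',cv2.cvtColor(im,cv2.COLOR_RGB2BGR))
def ray(cam,uv):
    c=r.calibration(cam);M=np.array(c['mtx']);R=np.array(c['R']);t=np.array(c['t'])
    d=R.T@np.linalg.inv(M)@np.array([uv[0],uv[1],1.]);return -R.T@t,d
def atz(cam,uv,z):
    o,d=ray(cam,uv);return o+d*(z-o[2])/d[2]
def proj(cam,X):
    c=r.calibration(cam);p=np.array(c['mtx'])@(np.array(c['R'])@np.array(X,float)+np.array(c['t']));return p[:2]/p[2]
E
python3 - <<'E'
from h import *
s=r.state();print({k:np.round(v,3).tolist() for k,v in s.items()})
a=r.get_image('scene');b=r.get_image('top')
save('scene',a);save('top',b)
for cam in('top','scene'):
    c=r.calibration(cam);print(cam,(-np.array(c['R']).T@np.array(c['t'])).round())
    for n in ['tuna_tin','sample_book','leaf','leaf_tab','mug_white','jam_jar','tumbler','spice_c','teaspoon']:
        for d in r.boxes_of(cam,n)[:4]: print(cam,n,round(d['conf'],2),np.round(d['uv']),atz(cam,d['uv'],0).round())
E
```

```text
{'time_s': 0.0, 'joint_pos': [1.155, 0.126, -0.041, 1.405, 0.0, 1.571], 'joint_velocities': [0.0, 0.0, 0.001, 0.0, -0.0, 0.001], 'tau': [0.0, -43.592, 35.292, 0.017, 0.0, 0.0], 'tcp_pos': [211.902, 479.925, 255.528], 'ee_rot': [-0.0, 0.206, 0.978, -0.001], 'wrist_force': [0.547, 0.248, -1.171], 'moment': [-0.022, -0.017, 0.018], 'grip_force': 0.0, 'grip_width': 85.677}
top [ 243.  279. 1468.]
top tuna_tin 0.94 [356. 237.] [453. -11.   0.]
top tuna_tin 0.71 [404. 213.] [ 476. -168.    0.]
top tuna_tin 0.68 [258. 264.] [463. 279.   0.]
top tuna_tin 0.63 [189. 219.] [648. 433.   0.]
top sample_book 0.63 [405. 212.] [ 478. -172.    0.]
top sample_book 0.58 [392. 222.] [ 460. -126.    0.]
top leaf 0.82 [403. 212.] [ 480. -167.    0.]
top leaf 0.21 [355. 233.] [462. -13.   0.]
top leaf_tab 0.92 [406. 213.] [ 474. -173.    0.]
top mug_white 0.76 [201. 272.] [490. 440.   0.]
top jam_jar 0.86 [185. 220.] [650. 444.   0.]
top tumbler 0.96 [402. 127.] [ 730. -257.    0.]
top tumbler 0.64 [403. 213.] [ 478. -167.    0.]
top spice_c 0.7 [266. 156.] [764. 162.   0.]
top teaspoon 0.79 [159. 300.] [448. 575.   0.]
scene [  63. -546. 1013.]
scene tuna_tin 0.8 [220. 208.] [481. 302.   0.]
scene tuna_tin 0.72 [274. 276.] [461.  14.   0.]
scene tuna_tin 0.57 [265. 217.] [564. 192.   0.]
scene sample_book 0.77 [315. 318.] [ 468. -142.    0.]
scene sample_book 0.34 [319. 305.] [ 499. -122.    0.]
scene leaf 0.96 [320. 306.] [ 501. -124.    0.]
scene leaf_tab 0.9 [319. 310.] [ 489. -132.    0.]
scene mug_white 0.97 [193. 170.] [496. 491.   0.]
scene jam_jar 0.65 [241. 152.] [668. 470.   0.]
scene jam_jar 0.46 [320. 303.] [ 506. -119.    0.]
scene tumbler 0.95 [420. 274.] [ 765. -207.    0.]
scene spice_c 0.62 [316. 181.] [774. 215.   0.]
scene spice_c 0.49 [314. 318.] [ 467. -140.    0.]
scene teaspoon 0.39 [170. 158.] [466. 587.   0.]
```

View pics/top.png

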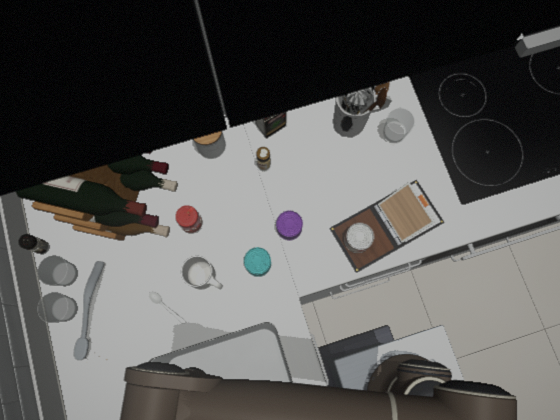

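View pics/scene.png

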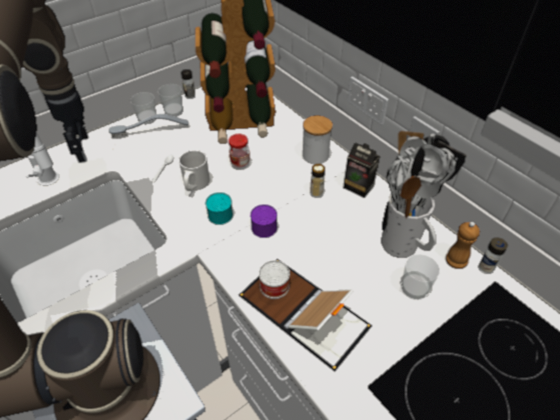

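The tin candidates in the top view are: silver lid with a red side on the dark cover (356,237), turquoise (258,262) and purple (289,225). The red one on the left-hand cover fits the description. I'll enlarge a crop to confirm it and to get the book's corners.

Run:
```python
from h import *
b=cv2.cvtColor(cv2.imread('pics/top.png'),cv2.COLOR_BGR2RGB)
c=cv2.resize(b[165:285,270:450],None,fx=4.4,fy=4.4,interpolation=cv2.INTER_CUBIC);save('crop',c)
for n in((331,229),(419,181),(442,219),(358,270)):print(atz('top',n,3).round())
for n,h in(('tuna_tin',0),):
    r.get_image('top')
    for d in r.silhouettes('top',n): print(d['conf'],d['uv'],d['pixels'].sum(),atz('top',d['uv'],50).round())
```

```text
[495.  50.   3.]
[ 554. -244.    3.]
[ 426. -266.    3.]
[360.  15.   3.]
0.82 [355.3, 239.1] 651 [440.   2.  50.]
0.82 [258.5, 261.9] 647 [460. 277.  50.]
```

View pics/crop.png

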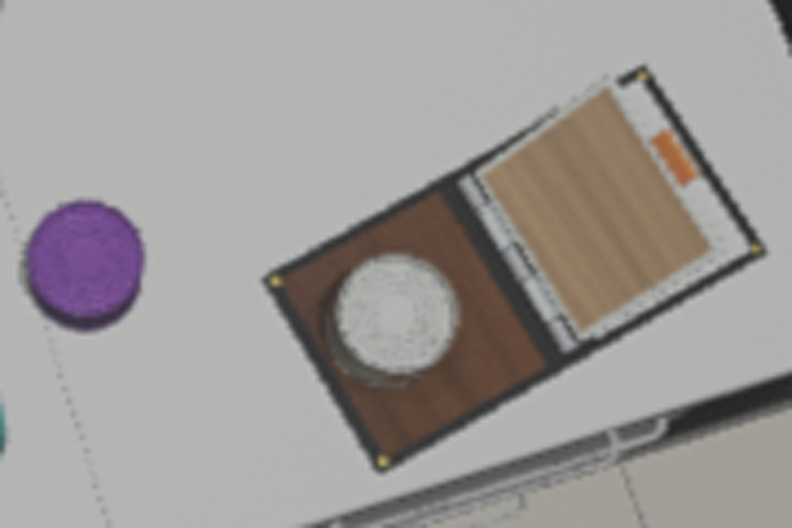

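The crop shows the red-sided tin with its silver lid at top-view pixel (360,236) on the dark wood cover, so this is the tin meant. The book's corners are at about (330,229), (417,180), (444,222) and (357,272).

Run:
```python
from h import *
f=lambda u,v:(270+(u+.5)/4.4-.5,165+(v+.5)/4.4-.5)
P=np.array([atz('top',f(*p),5) for p in((265,280),(645,67),(765,252),(382,471))])
print(P.round())
C=P.mean(0);ax=(P[0]+P[1]-P[2]-P[3])/2;ay=(P[0]+P[3]-P[1]-P[2])/2
a=np.arctan2(ax[1],ax[0]);bb=np.arctan2(-ay[0],ay[1])
print('C',C.round(1),'len',np.linalg.norm(ax),np.linalg.norm(ay),'yaw',a,bb)
yaw=bb
R=np.array([[np.cos(yaw),-np.sin(yaw)],[np.sin(yaw),np.cos(yaw)]])
B=lambda X:(R.T@(np.array(X)[:2]-C[:2])).round(1)
T=atz('top',f(396,314),63);print('tin',T.round(1),'book frame',B(T))
T2=atz('scene',[274,268],63);print('tin scene',T2.round(1))
for n,p in(('purple',(85,262)),):
    q=atz('top',f(*p),58);print(n,q.round(1),B(q))
print('turq',B(atz('top',(258,262),58)))
# leaf angle: tab tip & free edge
t=atz('top',f(686,152),0);
for th in(.5,.6,.7,.8,.85):
    X=np.append(C[:2]+R@[0,-142*np.cos(th)],8.5+142*np.sin(th)); uv=proj('top',X); print(th,((uv-[270,165])*4.4).round(),proj('scene',X).round(1))
for d in r.boxes_of('scene','leaf_tab'):print(d['uv'],d['conf'])
# front edge of worktop
for p in((330,525),(790,375)):print('edge',atz('top',f(*p),0).round(),B(atz('top',f(*p),0)))
```

```text
[[ 498.   53.    5.]
 [ 559. -237.    5.]
 [ 417. -266.    5.]
 [ 357.   21.    5.]]
C [ 457.7 -107.4    5. ] len 145.0220216953456 295.03019568915437 yaw 0.20949286659633398 0.20668078032702955
tin [442.5  -9.6  63. ] book frame [ 5.2 98.7]
tin scene [451.5  -1.9  63. ]
purple [534.1 165.5  58. ] [130.8 251.3]
turq [ 80.3 377.3]
0.5 [704. 145.] [347.4 325.2]
0.6 [699. 145.] [345.2 320.5]
0.7 [693. 147.] [342.5 315.5]
0.8 [684. 150.] [339.3 310.5]
0.85 [679. 152.] [337.5 308. ]
[318.7, 310.4] 0.9
edge [335.  64.   0.] [-85.3 192.9]
edge [ 336. -253.   -0.] [-148.9 -117.7]
```

```bash
cat >> h.py <<'E'
C=np.array([457.7,-107.4]);yaw=.2075
R2=np.array([[np.cos(yaw),-np.sin(yaw)],[np.sin(yaw),np.cos(yaw)]])
from scipy.spatial.transform import Rotation as Ro
def where(target=None):
    s=r.state();q=s['ee_rot'];T=Ro.from_quat([q[1],q[2],q[3],q[0]]).as_matrix()
    p=np.array(s['tcp_pos']);b=R2.T@(p[:2]-C)
    print('t',round(s['time_s'],2),'book xyz',b.round(1),p[2].round(1),'toolx,y ang to book',[round(np.degrees(np.arctan2(T[1,i],T[0,i])-yaw),1) for i in(0,1)],'F',np.round(s['wrist_force'],1),'w',round(s['grip_width'],1),'q',np.round(s['joint_pos'],2))
    if target is not None:
        d=np.append(C+R2@np.array(target[:2]),target[2])-p
        print('tool delta cm',(T.T@d/10).round(2))
E
python3 -m handwheel '[{"spin":1.36,"hand":0},{"spin":1.36,"hand":0},{"spin":1.36,"hand":0},{"spin":1.36,"hand":0},{"spin":1.36,"hand":0},{"spin":1.36,"hand":0},{"spin":1.36,"hand":0},{"spin":1.38,"hand":0}]' && python3 -c "
from h import *
where([6,35,200])"
```

```text
schema error: expected keys x, y, z, spin, hand
```

```bash
python3 -m handwheel '[{"x":0,"y":0,"z":0,"spin":1.36,"hand":0},{"x":0,"y":0,"z":0,"spin":1.36,"hand":0},{"x":0,"y":0,"z":0,"spin":1.36,"hand":0},{"x":0,"y":0,"z":0,"spin":1.36,"hand":0},{"x":0,"y":0,"z":0,"spin":1.36,"hand":0},{"x":0,"y":0,"z":0,"spin":1.36,"hand":0},{"x":0,"y":0,"z":0,"spin":1.36,"hand":0},{"x":0,"y":0,"z":0,"spin":1.38,"hand":0}]' && python3 -c "
from h import *
where([6,35,200])"
```

```text
time_s: 1.82
tcp_pos: [212.1, 480.3, 256.3]
ee_rot: [-0.0, 0.634, 0.774, 0.0]
wrist_force: [-0.6, 0.2, 0.4]
grip_width: 43.1
grip_force: 0.0
t 1.82 book xyz [-119.3  625.7] 256.3 toolx,y ang to book [np.float64(89.5), np.float64(-0.5)] F [-0.6  0.2  0.4] w 43.1 q [ 1.15  0.13 -0.04  1.41  0.    2.53]
tool delta cm [-58.94  13.1    5.63]
```

```bash
python3 -m handwheel '[{"x":-2.9,"y":0.65,"z":0,"spin":0,"hand":0},{"x":-2.9,"y":0.65,"z":0,"spin":0,"hand":0},{"x":-2.9,"y":0.65,"z":0,"spin":0,"hand":0},{"x":-2.9,"y":0.65,"z":0,"spin":0,"hand":0},{"x":-2.9,"y":0.65,"z":0,"spin":0,"hand":0},{"x":-2.9,"y":0.65,"z":0,"spin":0,"hand":0},{"x":-2.9,"y":0.65,"z":0,"spin":0,"hand":0},{"x":-2.9,"y":0.65,"z":0,"spin":0,"hand":0},{"x":-2.9,"y":0.65,"z":0,"spin":0,"hand":0},{"x":-2.9,"y":0.65,"z":0,"spin":0,"hand":0}]' >/dev/null; python3 -m handwheel '[{"x":-2.9,"y":0.65,"z":0.5,"spin":0,"hand":0},{"x":-2.9,"y":0.65,"z":0.5,"spin":0,"hand":0},{"x":-2.9,"y":0.65,"z":0.5,"spin":0,"hand":0},{"x":-2.9,"y":0.65,"z":0.5,"spin":0,"hand":0},{"x":-2.9,"y":0.65,"z":0.5,"spin":0,"hand":0},{"x":-2.9,"y":0.65,"z":0.5,"spin":0,"hand":0},{"x":-2.9,"y":0.65,"z":0.5,"spin":0,"hand":0},{"x":-2.9,"y":0.65,"z":0.5,"spin":0,"hand":0},{"x":-2.9,"y":0.65,"z":0.5,"spin":0,"hand":0},{"x":-2.9,"y":0.65,"z":0.5,"spin":0,"hand":0}]'; python3 -c "
from h import *
where([6,33,42])
for c in ('wrist',):
  save('w1',r.get_image(c))
  for n in ('tuna_tin','leaf'):
    for d in r.boxes_of(c,n): print(n,d)
"
```

```text
time_s: 3.48
tcp_pos: [457.1, -63.0, 206.2]
ee_rot: [0.0, 0.632, 0.775, 0.0]
wrist_force: [0.1, 0.7, 0.1]
grip_width: 42.4
grip_force: 0.0
t 3.48 book xyz [ 8.6 43.6] 206.2 toolx,y ang to book [np.float64(89.8), np.float64(-0.2)] F [0.1 0.7 0.1] w 42.4 q [-0.14  0.01 -0.27  1.29  0.    1.23]
tool delta cm [-1.06 -0.26 16.42]
tuna_tin {'uv': [280.3, 108.1], 'conf': 0.81}
leaf {'uv': [281.5, 300.8], 'conf': 0.82}
```

View pics/w1.png

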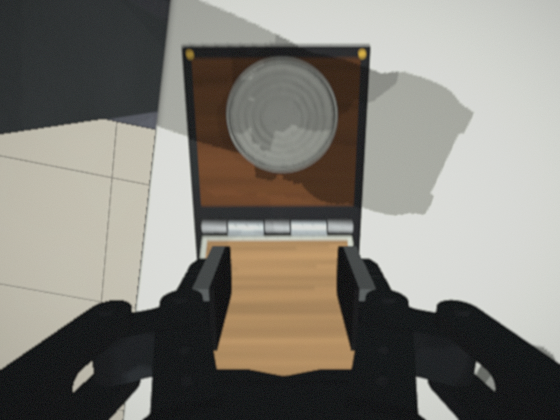

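The wrist view shows the tin lid centred at (281,115), the knuckles at row 227 and the cover edge at row 50. The tool is square to the book. I'll cross-check the distances.

```bash
cat >> h.py <<'E'
def watz(uv,z):
    c=r.calibration('wrist');H=np.array(c['hand_eye']);s=r.state();q=s['ee_rot'];T=Ro.from_quat([q[1],q[2],q[3],q[0]]).as_matrix()
    p=np.array(s['tcp_pos']);o=T@H[:3,3]+p;d=T@H[:3,:3]@np.linalg.inv(np.array(c['mtx']))@np.array([uv[0],uv[1],1.])
    X=o+d*(z-o[2])/d[2];return np.append(R2.T@(X[:2]-C),z).round(1)
E
python3 - <<'E'
from h import *
print('tin',watz((281,115),63),'knuckle',watz((202,227),14),watz((353,227),14),'edge',watz((184,47),5),watz((369,47),5),'leaf edge',watz((285,374),100),watz((285,374),110))
E
```

```text
tin [ 6.1 97.3 63. ] knuckle [-63.8   0.   14. ] [67.1 -0.9 14. ] edge [-70.1 146.7   5. ] [ 75.1 145.6   5. ] leaf edge [  7.5 -78.9 100. ] [  7.5 -70.4 110. ]
```

```bash
python3 -m handwheel '[{"x":-0.5,"y":-0.2,"z":2,"spin":0,"hand":0},{"x":-0.5,"y":0,"z":2.4,"spin":0,"hand":0},{"x":0,"y":0,"z":3,"spin":0,"hand":0},{"x":0,"y":0,"z":3,"spin":0,"hand":0},{"x":0,"y":0,"z":3,"spin":0,"hand":0},{"x":0,"y":0,"z":2,"spin":0,"hand":0},{"x":0,"y":0,"z":1,"spin":0,"hand":0},{"x":0,"y":0,"z":0,"spin":0,"hand":0}]'; python3 -c "
from h import *
where([6,33,42])"
```

```text
time_s: 4.3
tcp_pos: [455.1, -70.7, 40.6]
ee_rot: [-0.002, 0.631, 0.776, -0.001]
wrist_force: [0.7, 0.1, 1.1]
grip_width: 42.8
grip_force: 0.0
t 4.3 book xyz [ 5.  36.5] 40.6 toolx,y ang to book [np.float64(89.8), np.float64(-0.2)] F [0.7 0.1 1.1] w 42.8 q [-0.15  0.11 -0.55  0.92  0.    1.21]
tool delta cm [-0.35  0.1  -0.14]
```

```bash
python3 -m handwheel '[{"x":0.5,"y":0,"z":0,"spin":0,"hand":0},{"x":0.8,"y":0,"z":0,"spin":0,"hand":0},{"x":0.8,"y":0,"z":0,"spin":0,"hand":0},{"x":0.8,"y":0,"z":0,"spin":0,"hand":0},{"x":0.8,"y":0,"z":0,"spin":0,"hand":0},{"x":0.8,"y":0,"z":0,"spin":0,"hand":0},{"x":0.8,"y":0,"z":0,"spin":0,"hand":0},{"x":0.8,"y":0,"z":0,"spin":0,"hand":0},{"x":0.8,"y":0,"z":0,"spin":0,"hand":0},{"x":0,"y":0,"z":0,"spin":0,"hand":0}]'; python3 -c "
from h import *
where([6,170,40]); r.get_image('top')
for d in r.silhouettes('top','tuna_tin'): print(d['conf'],d['uv'],R2.T@(atz('top',d['uv'],50)[:2]-C))"
```

```text
time_s: 5.13
tcp_pos: [442.1, -2.5, 42.1]
ee_rot: [-0.001, 0.631, 0.776, 0.0]
wrist_force: [-0.2, 0.1, 0.7]
grip_width: 42.9
grip_force: 0.0
t 5.13 book xyz [  6.4 105.9] 42.1 toolx,y ang to book [np.float64(89.9), np.float64(-0.1)] F [-0.2  0.1  0.7] w 42.9 q [-0.01  0.07 -0.59  0.91  0.    1.36]
tool delta cm [ 6.41 -0.05  0.22]
0.94 [258.1, 264.2] [ 76.29415889 379.76955963]
0.88 [341.2, 244.9] [ 10.14210498 153.36234219]
0.58 [288.8, 226.7] [126.3620655  254.24179508]
```

```bash
python3 -m handwheel '[{"x":0.6,"y":0,"z":0,"spin":0,"hand":0},{"x":0.7,"y":0,"z":0,"spin":0,"hand":0},{"x":0.7,"y":0,"z":0,"spin":0,"hand":0},{"x":0.7,"y":0,"z":0,"spin":0,"hand":0},{"x":0.7,"y":0,"z":0,"spin":0,"hand":0},{"x":0.7,"y":0,"z":0,"spin":0,"hand":0},{"x":0.7,"y":0,"z":0,"spin":0,"hand":0},{"x":0.7,"y":0,"z":0,"spin":0,"hand":0},{"x":0.7,"y":0,"z":0,"spin":0,"hand":0},{"x":0.5,"y":0,"z":0,"spin":0,"hand":0}]' >/dev/null; python3 -m handwheel '[{"x":0,"y":0,"z":0,"spin":0,"hand":0},{"x":-1,"y":0,"z":0,"spin":0,"hand":0},{"x":-1,"y":0,"z":-1,"spin":0,"hand":0},{"x":0,"y":0,"z":-3,"spin":0,"hand":0},{"x":0,"y":0,"z":-3,"spin":0,"hand":0},{"x":0,"y":0,"z":-3,"spin":0,"hand":0},{"x":0,"y":0,"z":-3,"spin":0,"hand":0},{"x":0,"y":0,"z":-1,"spin":0,"hand":0},{"x":0,"y":0,"z":0,"spin":0,"hand":0}]';python3 -c "
from h import *
where()
save('w2',r.get_image('wrist'))"
```

```text
time_s: 6.82
tcp_pos: [435.2, 41.1, 185.8]
ee_rot: [0.002, 0.632, 0.775, 0.002]
wrist_force: [0.3, -0.2, -0.3]
grip_width: 42.9
grip_force: 0.0
t 6.82 book xyz [  8.6 149.9] 185.8 toolx,y ang to book [np.float64(89.7), np.float64(-0.3)] F [ 0.3 -0.2 -0.3] w 42.9 q [ 0.09 -0.03 -0.36  1.24 -0.    1.46]
```

View pics/w2.png

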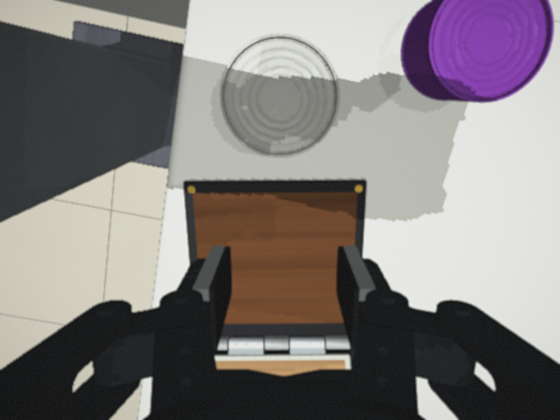

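The tin is off the book at (280,97) on the worktop, clear of the purple look-alike at (490,35). The cover edge is at row 182. I'll check the numbers, including the leaf angle.

```bash
python3 - <<'E'
from h import *
print('tin',watz((280,97),58),'edge',watz((184,182),5),watz((366,182),5),'knuckle',watz((217,345),14),watz((352,345),14))
where([5,-140,190])
for th in np.arange(.7,3.2,.2):
    s,c=np.sin(th),np.cos(th)
    d=142 if th<1.57 else 115
    y=-d*c-3*s; z=8.5+d*s-3*c
    print(round(th,2),'TCP y',round(y-11),'z',round(z if th<1.57 else z+25))
E
python3 -m handwheel '[{"x":-1,"y":0,"z":-2,"spin":0,"hand":-1},{"x":-2.5,"y":0,"z":-2,"spin":0,"hand":-1},{"x":-2.9,"y":0,"z":0,"spin":0,"hand":-1},{"x":-2.9,"y":0,"z":0,"spin":0,"hand":-1},{"x":-2.9,"y":0,"z":0,"spin":0,"hand":-1},{"x":-2.9,"y":0,"z":0,"spin":0,"hand":-1},{"x":-2.9,"y":0,"z":0,"spin":0,"hand":-1},{"x":-2.9,"y":0,"z":0,"spin":0,"hand":-1},{"x":-2.9,"y":0,"z":0,"spin":0,"hand":-1},{"x":-2.9,"y":0,"z":0,"spin":0,"hand":-1}]'
python3 - <<'E'
from h import *
where([5,-145,106])
E
```

```text
tin [  5.4 215.6  58. ] edge [-72.5 149.5   5. ] [ 73.5 148.5   5. ] knuckle [-52.4   3.6  14. ] [67.   2.6 14. ]
t 6.87 book xyz [  7.7 150.2] 183.6 toolx,y ang to book [np.float64(89.7), np.float64(-0.3)] F [ 0.8 -0.4 -0.6] w 42.4 q [ 0.09 -0.03 -0.37  1.23 -0.    1.46]
tool delta cm [-29.02  -0.12  -0.62]
0.7 TCP y -122 z 98
0.9 TCP y -102 z 118
1.1 TCP y -78 z 134
1.3 TCP y -52 z 145
1.5 TCP y -24 z 150
1.7 TCP y 1 z 148
1.9 TCP y 23 z 143
2.1 TCP y 44 z 134
2.3 TCP y 63 z 121
2.5 TCP y 79 z 105
2.7 TCP y 92 z 85
2.9 TCP y 100 z 64
3.1 TCP y 104 z 41
time_s: 7.7
tcp_pos: [486.4, -221.2, 220.1]
ee_rot: [-0.002, 0.632, 0.775, -0.0]
wrist_force: [0.6, -1.5, -0.6]
grip_width: -0.1
grip_force: 0.0
t 7.7 book xyz [   4.7 -117.3] 220.1 toolx,y ang to book [np.float64(89.7), np.float64(-0.3)] F [ 0.6 -1.5 -0.6] w -0.1 q [-0.43  0.15 -0.09  1.33  0.    0.94]
tool delta cm [-2.79  0.08 11.4 ]
```

```bash
python3 -m handwheel '[{"x":-1.4,"y":0,"z":0,"spin":0,"hand":-1},{"x":-1.4,"y":0,"z":0,"spin":0,"hand":-1},{"x":-0.4,"y":0,"z":2,"spin":0,"hand":-1},{"x":0,"y":0,"z":2.4,"spin":0,"hand":-1},{"x":0,"y":0,"z":2.4,"spin":0,"hand":-1},{"x":0,"y":0,"z":2.4,"spin":0,"hand":-1},{"x":0,"y":0,"z":2.2,"spin":0,"hand":-1},{"x":0,"y":0,"z":0,"spin":0,"hand":-1}]'
python3 - <<'E'
from h import *
where([5,-112,106]); save('s2',r.get_image('scene')[230:400,220:440].repeat(3,0).repeat(3,1))
E
```

```text
time_s: 8.37
tcp_pos: [490.9, -249.0, 103.0]
ee_rot: [-0.004, 0.631, 0.776, -0.001]
wrist_force: [-0.8, -0.1, -0.4]
grip_width: 0.2
grip_force: 0.0
t 8.37 book xyz [   3.3 -145.4] 103.0 toolx,y ang to book [np.float64(89.8), np.float64(-0.2)] F [-0.8 -0.1 -0.4] w 0.2 q [-0.47  0.22 -0.26  1.09  0.    0.9 ]
tool delta cm [ 3.35  0.16 -0.28]
```

View pics/s2.png

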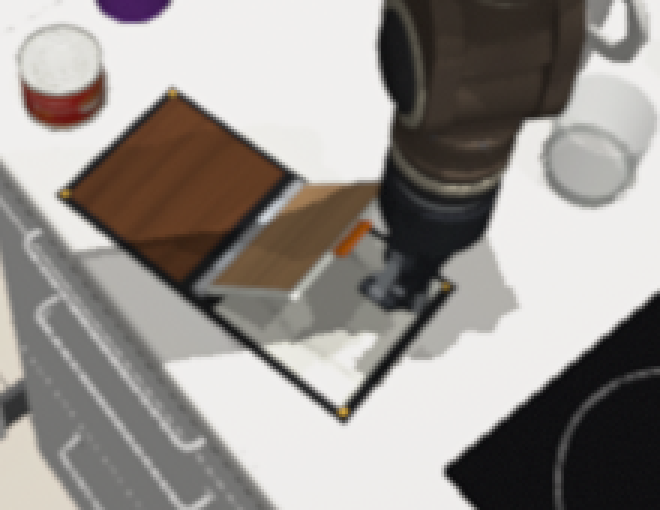

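```bash
python3 -m handwheel '[{"x":1.7,"y":0.1,"z":0,"spin":0,"hand":-1},{"x":1.6,"y":0.1,"z":0,"spin":0,"hand":-1},{"x":1.0,"y":0,"z":-1.2,"spin":0,"hand":-1},{"x":1.2,"y":0,"z":-0.9,"spin":0,"hand":-1},{"x":1.2,"y":0,"z":-0.8,"spin":0,"hand":-1},{"x":1.3,"y":0,"z":-0.6,"spin":0,"hand":-1},{"x":1.3,"y":0,"z":-0.5,"spin":0,"hand":-1},{"x":0,"y":0,"z":0,"spin":0,"hand":-1}]'
python3 - <<'E'
from h import *
where([5,-24,150]); save('s3',r.get_image('scene')[230:400,220:440].repeat(3,0).repeat(3,1))
E
```

```text
time_s: 9.08
tcp_pos: [477.1, -157.3, 150.3]
ee_rot: [0.001, 0.631, 0.776, 0.001]
wrist_force: [0.2, -0.2, -0.3]
grip_width: -0.0
grip_force: 0.0
t 9.08 book xyz [  8.7 -52.8] 150.3 toolx,y ang to book [np.float64(89.9), np.float64(-0.1)] F [ 0.2 -0.2 -0.3] w -0.0 q [-0.32  0.1  -0.3   1.17  0.    1.05]
tool delta cm [ 2.88 -0.38  0.02]
```

View pics/s3.png

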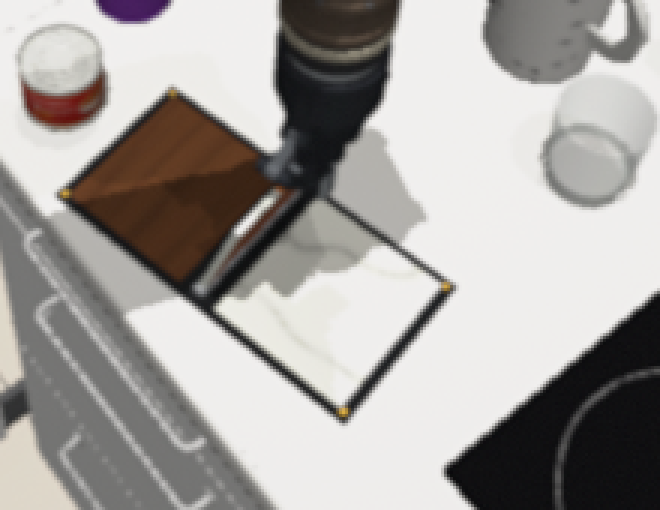

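```bash
python3 -m handwheel '[{"x":1.5,"y":-0.3,"z":0,"spin":0,"hand":-1},{"x":1.4,"y":0,"z":0,"spin":0,"hand":-1},{"x":1.4,"y":0,"z":0.1,"spin":0,"hand":-1},{"x":1.3,"y":0,"z":0.2,"spin":0,"hand":-1},{"x":1.2,"y":0,"z":0.3,"spin":0,"hand":-1},{"x":1.2,"y":0,"z":0.4,"spin":0,"hand":-1},{"x":1.1,"y":0,"z":0.5,"spin":0,"hand":-1},{"x":1.1,"y":0,"z":0.7,"spin":0,"hand":-1},{"x":1.0,"y":0,"z":0.8,"spin":0,"hand":-1},{"x":0,"y":0,"z":0,"spin":0,"hand":-1}]'
python3 - <<'E'
from h import *
where([5,79,105]); save('s4',r.get_image('scene')[230:400,220:440].repeat(3,0).repeat(3,1))
E
```

```text
time_s: 9.97
tcp_pos: [449.8, -48.5, 116.2]
ee_rot: [-0.002, 0.631, 0.776, -0.001]
wrist_force: [-0.4, -0.3, 0.0]
grip_width: -0.1
grip_force: 0.0
t 9.97 book xyz [ 4.4 59.3] 116.2 toolx,y ang to book [np.float64(89.9), np.float64(-0.1)] F [-0.4 -0.3  0. ] w -0.1 q [-0.11  0.03 -0.45  1.09  0.    1.26]
tool delta cm [1.97 0.06 1.12]
```

View pics/s4.png

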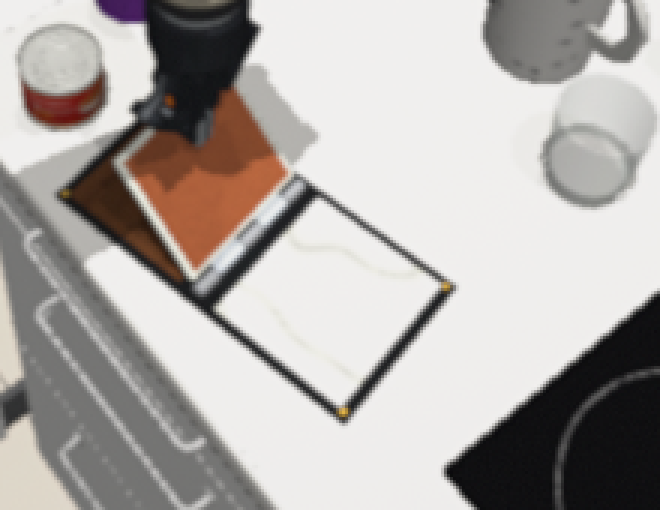

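```bash
python3 -m handwheel '[{"x":1.0,"y":0,"z":0.7,"spin":0,"hand":-1},{"x":0.9,"y":0,"z":1.0,"spin":0,"hand":-1},{"x":0.8,"y":0,"z":1.1,"spin":0,"hand":-1},{"x":0.6,"y":0,"z":1.1,"spin":0,"hand":-1},{"x":0.4,"y":0,"z":1.1,"spin":0,"hand":-1},{"x":0.3,"y":0,"z":1.1,"spin":0,"hand":-1},{"x":0.2,"y":0,"z":0.9,"spin":0,"hand":-1},{"x":0.1,"y":0,"z":0.4,"spin":0,"hand":-1},{"x":0,"y":0,"z":0.2,"spin":0,"hand":-1},{"x":0,"y":0,"z":0,"spin":0,"hand":-1}]'
python3 -c "
from h import *
where([5,105,36])"
```

```text
time_s: 10.85
tcp_pos: [442.4, -8.1, 41.8]
ee_rot: [-0.0, 0.632, 0.775, -0.0]
wrist_force: [-0.4, -0.4, -0.0]
grip_width: -0.1
grip_force: 0.0
t 10.85 book xyz [  5.4 100.3] 41.8 toolx,y ang to book [np.float64(89.8), np.float64(-0.2)] F [-0.4 -0.4 -0. ] w -0.1 q [-0.02  0.07 -0.59  0.91  0.    1.35]
tool delta cm [ 0.47 -0.04  0.59]
```

Press down in small steps.

```bash
python3 -m handwheel '[{"x":0,"y":0,"z":0.2,"spin":0,"hand":-1},{"x":0,"y":0,"z":0.2,"spin":0,"hand":-1},{"x":0,"y":0,"z":0.1,"spin":0,"hand":-1},{"x":0,"y":0,"z":0.1,"spin":0,"hand":-1},{"x":0,"y":0,"z":0,"spin":0,"hand":-1}]'
python3 -m handwheel '[{"x":0,"y":0,"z":0.1,"spin":0,"hand":-1},{"x":0,"y":0,"z":0,"spin":0,"hand":-1}]'
```

```text
time_s: 11.27
tcp_pos: [442.9, -8.3, 36.5]
ee_rot: [0.0, 0.632, 0.775, 0.0]
wrist_force: [-0.3, 0.0, 0.7]
grip_width: -0.2
grip_force: 0.3
time_s: 11.43
tcp_pos: [443.1, -8.3, 36.4]
ee_rot: [0.0, 0.632, 0.775, 0.0]
wrist_force: [-2.0, -0.7, 9.8]
grip_width: -0.0
grip_force: 4.9
```

```bash
python3 -m handwheel '[{"x":0,"y":0,"z":0.1,"spin":0,"hand":-1},{"x":0,"y":0,"z":0,"spin":0,"hand":-1},{"x":0,"y":0,"z":-0.5,"spin":0,"hand":-1},{"x":-0.5,"y":0,"z":-2,"spin":0,"hand":-1},{"x":-1.5,"y":0,"z":-3.5,"spin":0,"hand":-1},{"x":-2,"y":0,"z":-3.5,"spin":0,"hand":-1},{"x":-2,"y":0,"z":-3.5,"spin":0,"hand":-1},{"x":-2,"y":0,"z":-3.5,"spin":0,"hand":-1},{"x":-1,"y":0,"z":-1,"spin":0,"hand":-1},{"x":0,"y":0,"z":0,"spin":0,"hand":-1}]'
python3 - <<'E'
from h import *
where()
a=r.get_image('scene')[230:400,220:440].repeat(3,0).repeat(3,1);save('s5',a)
r.get_image('top')
for n in ('mug_white','jam_jar','tumbler','spice_c','teaspoon'): print(n,[np.round(d['uv']) for d in r.boxes_of('top',n)[:1]])
E
```

```text
time_s: 12.27
tcp_pos: [462.9, -98.3, 212.7]
ee_rot: [0.003, 0.632, 0.775, 0.001]
wrist_force: [-0.6, 0.6, -1.3]
grip_width: 0.1
grip_force: 0.0
t 12.27 book xyz [6.9 7.8] 212.7 toolx,y ang to book [np.float64(89.6), np.float64(-0.4)] F [-0.6  0.6 -1.3] w 0.1 q [-0.21  0.03 -0.24  1.3  -0.    1.16]
mug_white [array([199., 273.])]
jam_jar [array([187., 219.])]
tumbler [array([399., 123.])]
spice_c [array([268., 154.])]
teaspoon [array([156., 296.])]
```

View pics/s5.png

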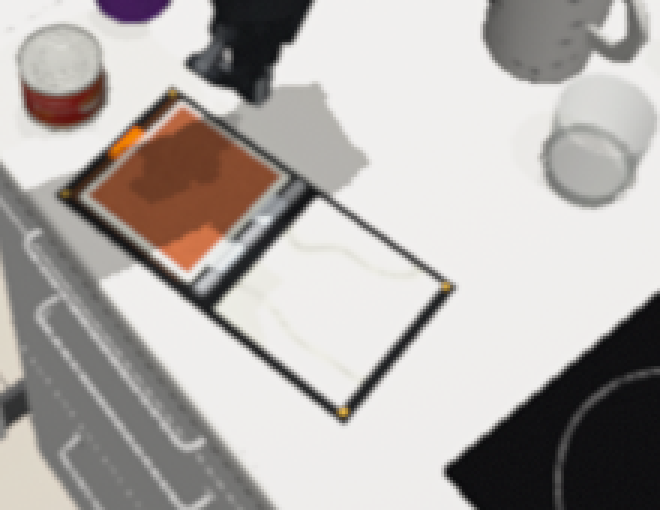

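The leaf lies flat on the left-hand cover and the tin stands upright on the worktop at crop pixel (62,75). The book hasn't moved, the bystanders are in place, and the gripper is clear.

```bash
python3 -c "
from bench import r
print(r.close_job())"
```

```text
the job is handed in; nothing more can be done
None
```

The job is handed in, with no verdict returned: by the last pictures the leaf lies flat on the left-hand cover, the tin stands upright on the worktop clear of the book, nothing else has visibly moved, and the gripper is clear of everything.

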